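# Hold the bayonet lid of a bleed pot at half turn

### The job

Put the winged bayonet lid on the bleed pot: drop its two lugs through the two notches of the mouth until the lid sits flat on the rim, then twist it clockwise (seen from above) against the return spring to the bleed position, half way between the notches and the lock, where the wing points at the bar mark on the rim. Do not turn it on into the lock click; finish while still gripping the lid and holding it there, because the spring turns it back if it is let go. Leave the other things on the bench alone.

Things in the scene. Friction and masses are not known exactly. Their poses are not given: they have to be found in the camera images.
- lid: Loose grey plastic bayonet lid, about 0.12 kg, standing upright on the bench. Origin on its axis at the bottom of the plug, z up. Round plug 61 mm in diameter (bottom edge chamfered), z 0 to 16 mm; round flange 92 mm in diameter, z 16 to 24 mm; wing grip on top. A half turn of the lid makes no difference.
- wing (a point): Middle of the lid's upright wing grip, on the lid's axis, 37.5 mm above its origin. The wing is 50 mm long along the lid's x, 12 mm thick along y, and stands from 24 to 51 mm above the lid's origin: grip it across y from above.
- lug (a point): Tip of one of the lid's two steel lugs. They stick out of the plug at the lid's +x and -x, under the ends of the wing, to 40 mm from the axis; 12 mm wide, 1 to 8 mm above the lid's origin.
- pot: Round aluminium bleed pot bolted to the bench, 90 mm high; collar 110 mm, foot 140 mm in diameter; small brass outlet low on its -x side. Origin on its axis at the bench, z up. With the lid on, the flange lies on the rim and the lid's origin is 74 mm above the pot's. Turned clockwise from above (lid's yaw decreases), the lugs go under the lip, which keeps the lid in.
- pot_mouth (a point): Centre of the pot's mouth at the rim top, 90 mm above the bench, axes as the pot's. The mouth is a 68 mm hole in a lip 6 mm thick with two notches through it at the pot's +x and -x, marked by two dots each, at least 18 mm wide, reaching 43 mm from the axis. The lugs enter with the lid's x along the pot's x, either way round.
- bleed_mark (a point): Top of one of the two raised bar marks on the rim, 45 deg clockwise (from above) of each notch, 51 mm from the axis: the bleed position of the wing. A round stud at 90 deg marks the lock. From about 60 deg the lugs ride on sprung plungers that click behind them at 90 deg.
- bleed_ring (a joint): Sprung ring in the pot, in rad, 0 at rest, growing clockwise from above. The lugs meet its pins after about 0.16 rad of lid turn, so it reads the lid's turn from the notches less about 0.16: 0.63 at the bleed position (45 deg), 1.4 in the lock. Its spring turns it back with 0.02 N m at rest, 0.08 N m at the bleed position.
- tape_measure: Bystander: dark green tape measure standing on its foot, 32 x 79 x 62 mm, origin at the centre of its underside.
- fastener_box: Bystander: small clear box of fasteners with a yellow card, 55 x 73 x 26 mm, origin at the centre of its underside.
- screwdriver: Bystander: screwdriver with a yellow handle, lying, 202 mm long along its y, 29 mm thick, origin at the centre of its underside.
- pipe_cap: Bystander: white plastic pipe cap without lugs or wing, 68 mm diameter, 38 mm high, origin at the centre of its underside.
Mind the look-alikes: they are no part of the job. What is shaped like the lid but green or pink is not meant.

How it is judged:
On the way, in this order (a step that is already met when the one before it is completed fails the run):
1. the lid is lifted off the bench (height (world z) of lid above 0.03 m and contact force between the fingers and lid above 0.5 N), for 0.1 s.
2. the lid sits in the mouth at the notches, not yet turned (z of lid in the frame of pot_mouth below -0.0125 m and horizontal distance between lid and pot_mouth below 0.005 m and angle between lid's own z axis and vertical below 0.1 rad and angle between the x axis of lid and the x axis of pot, either way round below 0.3 rad and value of joint bleed_ring below 0.25 rad), for 0.1 s.
At the end, for the whole second after the job is handed in: The lid sits flat in the mouth (flange within 3.5 mm of the rim, axis within 5 mm, tilt under 0.1 rad), turned 0.60 to 0.97 rad clockwise from the notches (the bleed position is 0.785) with the bleed ring driven round with it (over 0.38 rad), at rest, and the fingers still grip it (over 1 N) (z of lid in the frame of pot_mouth below -0.0125 m and horizontal distance between lid and pot_mouth below 0.005 m and angle between lid's own z axis and vertical below 0.1 rad and angle between the x axis of lid and the x axis of pot, either way round between 0.6 and 0.97 rad and value of joint bleed_ring above 0.38 rad and contact force between the fingers and lid above 1 N and linear speed of lid below 0.01 m/s and angular speed of lid below 0.1 rad/s); the arm keeps its last pose, push and grip.
It fails at once if the lid is turned on towards the lock click (bleed ring past 1.05 rad, about 70 deg of lid turn) (value of joint bleed_ring above 1.05 rad).
It fails at once if the tape measure is moved more than 25 mm (distance of tape_measure from where it was at the start of the episode above 0.025 m).
It fails at once if the fastener box is moved more than 25 mm (distance of fastener_box from where it was at the start of the episode above 0.025 m).
It fails at once if the screwdriver is moved more than 25 mm (distance of screwdriver from where it was at the start of the episode above 0.025 m).
It fails at once if the pipe cap is moved more than 25 mm (distance of pipe_cap from where it was at the start of the episode above 0.025 m).
It also fails if it takes over 40 s, if anything falls off the work surface, if the arm or the gripper's body presses on something with over 40 N, if the wrist force passes 120 N, or if a joint passes its speed limit or range.

### The arm

A 6-joint arm with a two-finger parallel gripper is mounted at the origin on a cart in front of the work surface, level with it; the furniture and walls round the work are solid. World frame = base frame: x ahead of the robot, y to its left, z up, the work surface at z = 0. Lengths are in m, angles in rad, forces in N, time in s.
With the tool pointing down it reaches from about 0.325 to 0.775 m from the base axis. Payload 5.5 kg.
Tool frame: the origin (TCP) lies at the very end of the fingers, on their centre line; the grasp point (between the pads) lies manip.pinch_z behind it (manip.pinch_z is the distance from the TCP to the grasp point, in m); z points along the fingers, x is the direction in which the jaws open and shut, and the axes are right-handed (so a half turn about z gives the same grasp; the last joint's range is limited). The gripper opens to 88 mm and grips with 3 to 60 N. Pads are 20 mm wide; open, the fingers measure 115 mm over their backs; the gripper's body (75 mm by 178 mm) begins 61 mm behind the grasp point.
Start: joints at [1.094, 0.091, 1.231, -0, 1.82, -0.057], TCP at [0.245, 0.548, 0.223] pointing down, gripper open.
Joint ranges: [-2.87, 2.87], [-0.86, 2.18], [0.17, 2.46], [-1.51, 4.65], [0.06, 2.69], [-2.65, 2.65]. Speed limits (rad/s): [2.57, 2.57, 3.01, 3.14, 3.14, 3.14].

### API

Orientations are given as a rotation vector (axis times angle).
In Python, from station import manip gives the robot as it stands. Calls block until the motion is done:
- manip.move_ptp(position, orientation): joint-space move of the TCP to a pose.
- manip.move_straight(position, vel=0.15, attitude=None, force_limit=None): straight line of the TCP; attitude=None keeps the orientation; vel is the mean speed in m/s. With force_limit (N) it stops when the force on the tool has changed by that much, and returns True; else False.
- manip.set_joints(angles): joint-space move.
- manip.gripper_to(opening, strength=None): finger opening in m; strength is the grip in N (None keeps the last); returns when the fingers have stopped.
- manip.sleep(seconds).
- manip.inverse_kinematics(position, orientation): joint angles nearest the present ones, or None.
- manip.sense(): the state.
- manip.get_image(name): name is "scene" or "top" or "wrist"; returns (picture, depth): 384x512x3 uint8, red, green, blue; 384x512 float32, m along the optical axis (not along the pixel's ray), 0 where there is no reading.
- manip.camera_info(name): a dict with "K" (3x3 intrinsics, pixels), "origin" and "attitude" of the camera in the world; the wrist camera has in their place "tool_from_camera" (4x4, takes a point from camera to tool coordinates, whose origin is the TCP and whose axes are the tool frame's). Camera axes: x right, y down, z forward; pixel columns grow to the right and rows downward; lengths in m; the calibration is good to about 2 mm. A picture is of the moment at which its call begins: read the wrist's pose just before it. camera_info takes no time and is no camera call.
A pose or a line that the arm cannot do raises manip.MotionError and nothing moves.
- manip.close_job(): hands the job in, once; it reports no verdict.
Trained networks look in the newest picture that a camera, given by its name, has taken for a name from the list of things; names that differ only in an ending like _2 or _b are one class to them, and where a whole thing is asked for, a point or a joint stands for the part that bears it (a point fixed in the world has none). Each returns a list of dicts, best first, with "p" (0 to 1); they miss things now and then, are a little off and sometimes report something else, mostly with a low value. They report only what shows in the picture. A call takes as long as a camera call. They do not tell look-alikes from the thing itself.
- manip.boxes_of(camera, name): "point" ([column, row] as shares, 0 to 1, of the picture: columns of its width, rows of its height, amid what is visible of it).
- manip.regions_of(camera, name): "mask" (384x512 bool, what is visible of it) and "point" ([column, row] as shares, 0 to 1, of the picture: columns of its width, rows of its height, amid what is visible of it).
- manip.mark_of(camera, name): "point" ([column, row] as shares, 0 to 1, of the picture: columns of its width, rows of its height: a listed point, or the origin of a listed thing).
The state is a dict: "time_s": time; "joint_pos": joint angles; "joint_vel": joint speeds; "joint_efforts": joint torques, N m; "tool_pos": TCP position; "ee_rot": TCP orientation; "wrist_force": force on the tool from outside, world axes, zero at the start; "torque": the same for the moment, N m; "width": finger opening in m.
Only numpy, scipy, OpenCV 4.12 (cv2) and the standard library are available. Lean on these libraries where they do the work, as an engineer would, in place of code of your own. Each camera call takes 0.05 s, during which the arm holds its last target.

## Working session

There is one attempt and no reset: what is moved stays moved. The work goes in short steps, each a Python script; the robot and the scene stay as the last script left them, time stands still between calls to the robot, and variables do not carry over. Pictures are saved under pics/ and viewed, and the job is handed in when it is done.

```bash
mkdir -p pics; ls
python3 - <<'E'
from station import manip
import cv2,numpy as np
for n in ("scene","top","wrist"):
    im,d=manip.get_image(n); cv2.imwrite(f"pics/{n}0.png",im[:,:,::-1])
    for t in ("lid","pot"):
        print(n,t,[(round(r["p"],2),np.round(np.array(r["point"])*[512,384])) for r in manip.boxes_of(n,t)])
    print(manip.camera_info(n))
s=manip.sense();print(s,manip.pinch_z)
E
```

```text
pics
scene lid [(0.97, array([201., 207.])), (0.84, array([198., 171.])), (0.79, array([231., 182.]))]
scene pot [(0.87, array([270., 208.]))]
{'K': array([[487.04365392,   0.        , 267.17980824],
       [  0.        , 487.04365392, 180.59625427],
       [  0.        ,   0.        ,   1.        ]]), 'origin': array([-0.45793958, -0.77103567,  1.2173282 ]), 'attitude': array([-2.08724111,  1.08599338, -0.467554  ])}
top lid [(0.85, array([182., 211.])), (0.66, array([217., 200.])), (0.62, array([214., 246.]))]
top pot [(0.75, array([275., 214.]))]
{'K': array([[371.08603737,   0.        , 262.20119664],
       [  0.        , 371.08603737, 194.21856416],
       [  0.        ,   0.        ,   1.        ]]), 'origin': array([ 0.37767142, -0.03017042,  1.27805018]), 'attitude': array([-2.16820376,  2.13921977, -0.16086861])}
wrist lid [(0.5, array([146., 359.]))]
wrist pot []
{'K': array([[289.99372756,   0.        , 260.97446353],
       [  0.        , 289.99372756, 191.93183019],
       [  0.        ,   0.        ,   1.        ]]), 'tool_from_camera': array([[ 9.99999057e-01,  1.2858
[... 300 characters left out ...]
0e+00]])}
{'time_s': 0.45, 'joint_pos': array([ 1.09431065e+00,  9.11835240e-02,  1.23076850e+00,  1.03173870e-05,
        1.81980406e+00, -5.67159634e-02]), 'joint_vel': array([-1.00062239e-03, -2.19666080e-03, -8.75595469e-04, -5.98141977e-04,
       -2.14453362e-03,  6.89126175e-05]), 'joint_efforts': array([-5.18570778e-04, -4.45568347e+01, -4.05991638e+01,  6.97435881e-02,
        2.02866748e-02, -3.44056184e-05]), 'tool_pos': array([0.24453589, 0.5479038 , 0.22254247]), 'ee_rot': array([ 2.63546016e+00,  1.70982441e+00, -2.30707658e-04]), 'wrist_force': array([0.31780957, 0.124528  , 0.2664144 ]), 'torque': array([0.02941495, 0.01020484, 0.06942128]), 'width': 0.087713182503583} 0.0187
```

View pics/scene0.png

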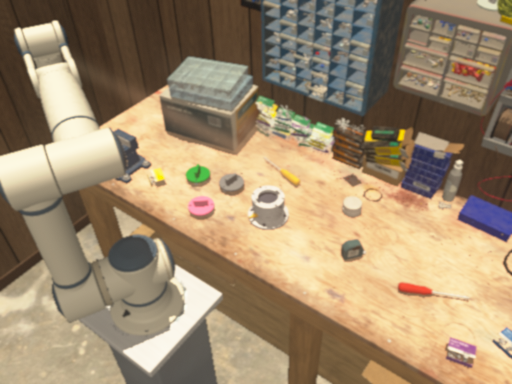

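View pics/top0.png

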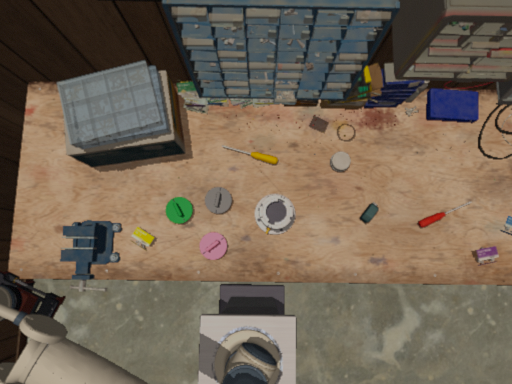

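View pics/wrist0.png

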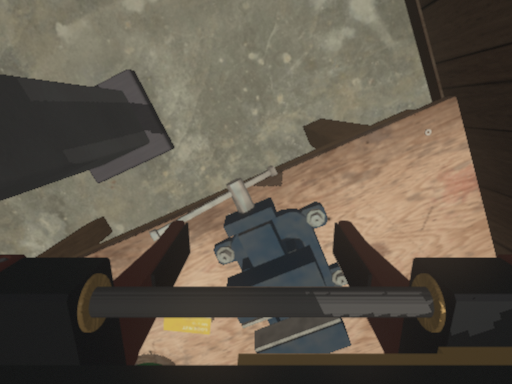

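```bash
cat > h.py <<'E'
from station import manip
import cv2,numpy as np
from scipy.spatial.transform import Rotation as R
def cam(n,s=None):
    c=manip.camera_info(n);K=c["K"]
    if n!="wrist": return K,R.from_rotvec(c["attitude"]).as_matrix(),np.array(c["origin"])
    s=s or manip.sense()
    T=c["tool_from_camera"];Rt=R.from_rotvec(s["ee_rot"]).as_matrix()
    return K,Rt@T[:3,:3],np.array(s["tool_pos"])+Rt@T[:3,3]
def onplane(px,z,C):
    K,Rm,o=C; d=Rm@np.linalg.solve(K,[px[0],px[1],1]); return o+d*(z-o[2])/d[2]
def proj(P,C):
    K,Rm,o=C; q=K@(Rm.T@(np.asarray(P)-o)); return q[:2]/q[2]
def cloud(d,C):
    K,Rm,o=C; v,u=np.mgrid[:d.shape[0],:d.shape[1]]
    r=np.stack([(u-K[0,2])/K[0,0],(v-K[1,2])/K[1,1],np.ones_like(u,float)],-1)*d[...,None]
    return r@Rm.T+o
def ori(psi):  # tool down, jaw axis (tool x) at yaw psi
    c,s=np.cos(psi),np.sin(psi)
    return R.from_matrix(np.array([[c,s,0],[s,-c,0],[0,0,-1]])).as_rotvec()
E
python3 - <<'E'
from h import *
im,d=manip.get_image("top");C=cam("top")
for n,z in (("lid",.024),("wing",.0375),("lug",.005),("pot",0),("pot_mouth",.09),("bleed_mark",.09)):
    for r in manip.mark_of("top",n):
        p=np.array(r["point"])*[512,384]; print(n,round(r["p"],2),p.round(),onplane(p,z,C).round(4))
P=cloud(d,C)
for n in("lid","pot"):
    for r in manip.regions_of("top",n):
        m=r["mask"]; q=P[m]; print(n,r["p"],np.median(q,0).round(3),np.percentile(q[:,2],[5,50,95]).round(3))
cv2.imwrite("pics/topz.png",cv2.resize(im[150:280,140:330],None,fx=4,fy=4,interpolation=cv2.INTER_CUBIC)[:,:,::-1])
E
```

```text
lid 0.96 [216. 201.] [0.5267 0.1156 0.024 ]
lid 0.87 [215. 241.] [0.3925 0.1153 0.024 ]
lid 0.71 [184. 212.] [0.4908 0.222  0.024 ]
lid 0.59 [218. 200.] [0.5305 0.1096 0.024 ]
wing 0.93 [219. 199.] [0.5341 0.1022 0.0375]
wing 0.73 [178. 211.] [0.4916 0.24   0.0375]
wing 0.71 [214. 248.] [0.3696 0.1163 0.0375]
lug 0.85 [222. 189.] [0.5736 0.0977 0.005 ]
lug 0.63 [214. 197.] [0.5427 0.1251 0.005 ]
lug 0.6 [203. 250.] [0.3629 0.1572 0.005 ]
lug 0.55 [186. 220.] [0.4634 0.2174 0.005 ]
pot 0.72 [271. 216.] [ 0.4828 -0.0733  0.    ]
pot_mouth 0.62 [274. 212.] [ 0.4865 -0.08    0.09  ]
bleed_mark 0.61 [289. 209.] [ 0.4988 -0.1286  0.09  ]
lid 0.75 [0.379 0.121 0.024] [0.019 0.024 0.051]
lid 0.72 [0.496 0.238 0.025] [0.02  0.025 0.051]
lid 0.71 [0.531 0.106 0.024] [0.021 0.024 0.051]
pot 0.85 [ 0.482 -0.082  0.073] [0.008 0.073 0.093]
```

View pics/topz.png

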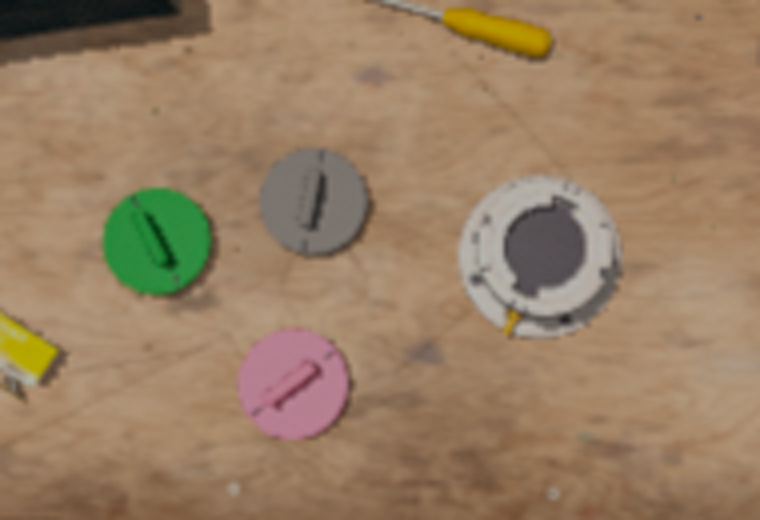

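```bash
cat >> h.py <<'E'
def look(name):
    s=manip.sense(); im,d=manip.get_image("wrist"); C=cam("wrist",s)
    cv2.imwrite(f"pics/{name}.png",im[:,:,::-1]); np.savez(f"pics/{name}.npz",im=im,d=d,K=C[0],R=C[1],o=C[2]); return im,d,C
E
python3 - <<'E'
from h import *
def show(ns):
    for n,z in ns:
        for r in manip.mark_of("wrist",n):
            p=np.array(r["point"])*[512,384]; print(n,round(r["p"],2),p.round(),onplane(p,z,C).round(4))
manip.move_ptp([.484,-.08,.23],ori(np.radians(66)))
im,d,C=look("wpot"); show((("pot_mouth",.09),("bleed_mark",.091)))
manip.move_ptp([.531,.106,.17],ori(np.radians(82)))
im,d,C=look("wlid"); show((("lid",.0),("wing",.0375),("lug",.0045)))
print(manip.sense()["time_s"])
E
```

```text
pot_mouth 0.9 [260. 186.] [ 0.4884 -0.0818  0.09  ]
bleed_mark 0.63 [225. 220.] [ 0.5081 -0.133   0.091 ]
lid 0.87 [263. 179.] [0.5356 0.1071 0.    ]
lid 0.87 [375. 128.] [0.4954 0.2397 0.    ]
lid 0.61 [254.  29.] [0.378  0.1199 0.    ]
wing 0.94 [263. 186.] [0.5343 0.1074 0.0375]
wing 0.9 [391. 129.] [0.4944 0.2409 0.0375]
wing 0.67 [258.  20.] [0.38   0.1235 0.0375]
lug 0.93 [359. 101.] [0.4637 0.2217 0.0045]
lug 0.86 [268. 208.] [0.5706 0.1081 0.0045]
4.4583
```

View pics/wpot.png

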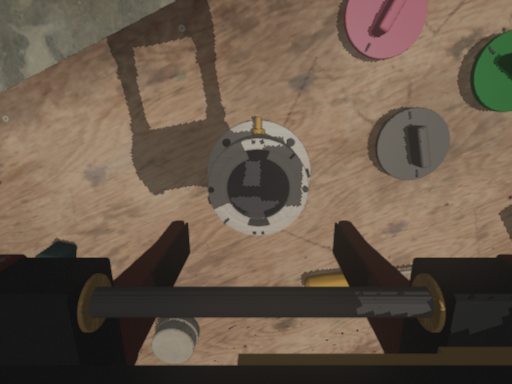

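View pics/wlid.png

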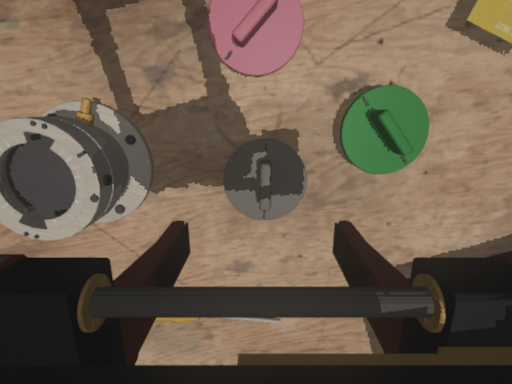

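Run:
```python
from h import *
from scipy.optimize import least_squares
def circ(q):
    f=least_squares(lambda p:np.hypot(q[:,0]-p[0],q[:,1]-p[1])-p[2],[*q.mean(0),.05],loss="soft_l1",f_scale=.001); return f.x,np.abs(f.fun).mean()
def edge(mask):
    c,_=cv2.findContours(mask.astype(np.uint8),cv2.RETR_EXTERNAL,cv2.CHAIN_APPROX_NONE); return max(c,key=cv2.contourArea)[:,0]
D=np.load("pics/wlid.npz");C=(D["K"],D["R"],D["o"]);P=cloud(D["d"],C)
near=np.hypot(P[...,0]-.533,P[...,1]-.107)<.06
w=P[near&(P[...,2]>.042)&(P[...,2]<.06)]
print("wing n",len(w),"z",np.median(w[:,2]))
box=cv2.minAreaRect((w[:,:2]*1000).astype(np.float32));print(box)
u=np.cov(w[:,:2].T);e,v=np.linalg.eigh(u);print("wing yaw",np.degrees(np.arctan2(v[1,1],v[0,1])),w[:,:2].mean(0))
fl=near&(P[...,2]>.015)
print("flange z",np.median(P[fl&(P[...,2]<.035)][:,2]))
q=np.array([onplane(p,.024,C)[:2] for p in edge(fl)]);print("flange",circ(q))
D=np.load("pics/wpot.npz");C=(D["K"],D["R"],D["o"]);P=cloud(D["d"],C)
r=np.hypot(P[...,0]-.486,P[...,1]+.081)
m=(r<.062)&(P[...,2]>.083)&(P[...,2]<.1)
print("rim z",np.median(P[m][:,2]),m.sum())
q=np.array([onplane(p,.09,C)[:2] for p in edge(m)]);o,_e=circ(q);print("collar",o,_e)
# inner: hole contour
fill=np.zeros(m.shape,np.uint8);cv2.drawContours(fill,[edge(m).reshape(-1,1,2)],-1,1,-1)
hole=(fill>0)&~m
e=edge(hole);q=np.array([onplane(p,.09,C)[:2] for p in e])
print("hole",circ(q))
rr=np.hypot(*(q-o[:2]).T);a=np.degrees(np.arctan2(q[:,1]-o[1],q[:,0]-o[0]))
for A in np.arange(-180,180,6):
    s=(a>=A)&(a<A+6)
    if s.any(): print(int(A),(rr[s].mean()*1e3).round(1),end=" | ")
big=cv2.resize(D["im"][100:250,190:330],None,fx=5,fy=5,interpolation=cv2.INTER_CUBIC);big=np.clip(big.astype(int)*2,0,255).astype(np.uint8)
cv2.imwrite("pics/potz.png",cv2.resize(big,(560,600))[:,:,::-1])
mm=np.zeros(m.shape,np.uint8);mm[m]=255;cv2.imwrite("pics/potm.png",cv2.resize(mm[100:250,190:330],(560,600),interpolation=0))
```

```text
wing n 557 z 0.04997292752451127
((531.9057006835938, 108.96122741699219), (11.972952842712402, 48.439453125), 80.96392822265625)
wing yaw 171.24044112942153 [0.53082591 0.1089838 ]
flange z 0.023297153521155356
flange (array([1.04919846, 0.03520305, 0.41496828]), np.float64(0.05891749047955384))
rim z 0.08907960581704066 4573
collar [ 0.48902064 -0.08550887  0.05391949] 0.00030217393165834854
hole (array([ 0.4884253 , -0.08514351,  0.03328034]), np.float64(0.002414853572330021))
-180 33.2 | -174 33.0 | -168 33.2 | -162 33.2 | -156 33.0 | -150 33.2 | -144 33.1 | -138 33.1 | -132 32.9 | -126 32.9 | -120 32.7 | -114 32.7 | -108 32.8 | -102 32.4 | -96 32.5 | -90 32.3 | -84 32.4 | -78 32.0 | -72 31.9 | -66 32.0 | -60 32.1 | -54 31.9 | -48 32.0 | -42 36.8 | -36 40.1 | -30 39.7 | -24 40.0 | -18 39.8 | -12 37.2 | -6 31.8 | 0 31.8 | 6 32.1 | 12 32.5 | 18 32.2 | 24 32.2 | 30 32.6 | 36 32.3 | 42 32.3 | 48 32.4 | 54 32.6 | 60 32.8 | 66 33.3 | 72 33.4 | 78 33.0 | 84 33.3 | 90 33.5 | 96 33.2 | 102 33.3 | 108 33.2 | 114 33.1 | 120 33.3 | 126 32.9 | 132 33.1 | 138 37.4 | 144 41.6 | 150 42.0 | 156 41.9 | 162 41.8 | 168 37.9 | 174 32.9 |
```

View pics/potz.png

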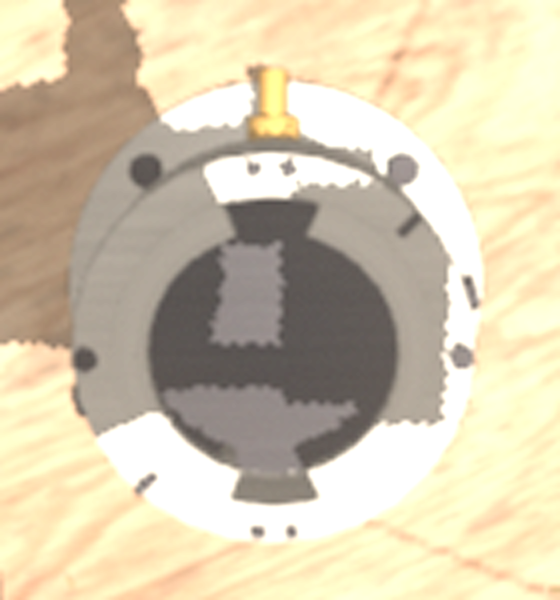

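View pics/potm.png

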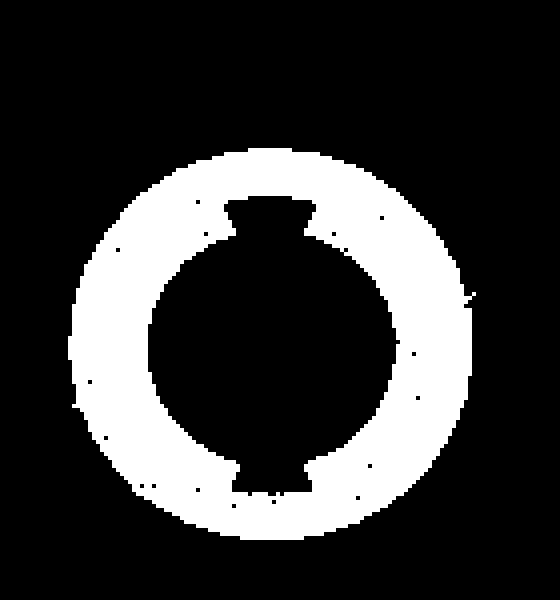

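Run:
```python
from h import *
from scipy.optimize import least_squares
D=np.load("pics/wlid.npz");C=(D["K"],D["R"],D["o"]);P=cloud(D["d"],C)
m=((np.hypot(P[...,0]-.533,P[...,1]-.107)<.06)&(P[...,2]>.018)&(P[...,2]<.06)).astype(np.uint8)
m=cv2.morphologyEx(m,cv2.MORPH_OPEN,np.ones((3,3)))
c,_=cv2.findContours(m,cv2.RETR_EXTERNAL,cv2.CHAIN_APPROX_NONE);c=max(c,key=cv2.contourArea)[:,0]
q=np.array([onplane(p,.0235,C)[:2] for p in c])
f=least_squares(lambda p:np.hypot(q[:,0]-p[0],q[:,1]-p[1])-p[2],[.533,.107,.046],loss="soft_l1",f_scale=.001);print(f.x,np.abs(f.fun).mean(),m.sum())
r=P[m>0];w=r[r[:,2]>.042];print(w[:,:2].mean(0),len(w))
```

```text
[0.53212824 0.10873105 0.04507388] 0.00032058087349722783 5299
[0.53082591 0.1089838 ] 557
```

Run:
```python
from h import *
o=ori(np.radians(81.1))
manip.move_ptp([.5321,.1088,.09],o)
print(manip.move_straight([.5321,.1088,.029],vel=.08,force_limit=15))
manip.gripper_to(0.0,strength=40)
s=manip.sense();print(s["width"],s["tool_pos"],s["wrist_force"])
manip.move_straight([.5321,.1088,.16],vel=.15)
s=manip.sense();print(s["width"],s["tool_pos"],s["wrist_force"],s["time_s"])
look("held")
```

```text
False
0.011486411498930682 [0.53208614 0.10883446 0.02896134] [-0.04111368  0.66974907 -0.46914599]
0.01187043776683161 [0.53157798 0.10872788 0.15856916] [ 0.36833437 -0.33675303 -1.88534142] 7.9583
```

View pics/held.png

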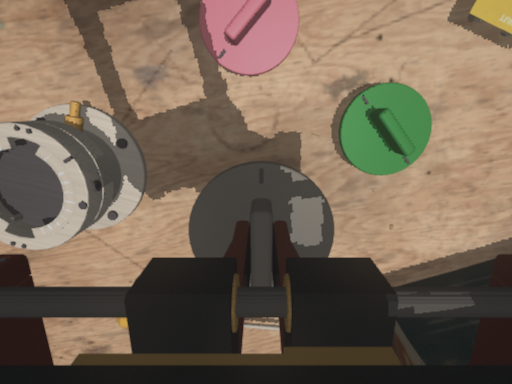

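```bash
cat > held.py <<'E'
from h import *
from scipy.optimize import least_squares
def held(name):
    D=np.load(f"pics/{name}.npz");C=(D["K"],D["R"],D["o"]);P=cloud(D["d"],C)
    s=manip.sense();t=s["tool_pos"];Rt=R.from_rotvec(s["ee_rot"]).as_matrix()
    L=(P-t)@Rt   # tool coords
    v,u=np.mgrid[:384,:512]
    m=((np.hypot(L[...,0],L[...,1])<.06)&(np.abs(L[...,2]-.005)<.015)&(v<255)).astype(np.uint8)
    m=cv2.morphologyEx(m,cv2.MORPH_OPEN,np.ones((3,3)))
    fl=L[(m>0)&(L[...,2]>.0)];print("flange z tool",np.median(fl[:,2]))
    A=np.c_[fl[:,:2],np.ones(len(fl))];k=np.linalg.lstsq(A,fl[:,2],rcond=None)[0];print("slope",k)
    c,_=cv2.findContours(m,cv2.RETR_EXTERNAL,cv2.CHAIN_APPROX_NONE);c=max(c,key=cv2.contourArea)[:,0]
    c=c[c[:,1]<235]
    q=np.array([L[0,0]*0 if 0 else (onplane(p,t[2]-np.median(fl[:,2]),C)-t)@Rt for p in c])[:,:2]
    f=least_squares(lambda p:np.hypot(q[:,0]-p[0],q[:,1]-p[1])-.0455,[0,0],loss="soft_l1",f_scale=.001);print("axis in tool",f.x,np.abs(f.fun).mean(),len(q))
    w=L[(np.abs(L[...,0])<.012)&(L[...,2]<-.016)&(L[...,2]>-.03)&(v<255)&(np.abs(L[...,1])<.03)]
    if len(w)>20:
        e,vv=np.linalg.eigh(np.cov(w[:,:2].T));a=vv[:,1]*np.sign(vv[1,1]);print("wing dir in tool deg from y",np.degrees(np.arctan2(a[0],a[1])),w[:,:2].mean(0),len(w))
E
python3 -c "
from held import *
held('held')"
```

```text
flange z tool 0.0053790051658847305
slope [ 0.00069845 -0.00553559  0.00532639]
axis in tool [4.48201348e-05 9.76201209e-04] 0.01016705749834544 319
wing dir in tool deg from y 0.287450862876472 [ 0.00010383 -0.01208436] 1299
```

Run:
```python
from h import *
o=ori(np.radians(65.7))
manip.move_straight([.5321,.1088,.19],vel=.15)
manip.move_ptp([.4884,-.0852,.19],o)
look("above")
manip.move_straight([.4884,-.0852,.13],vel=.1)
hit=manip.move_straight([.4884,-.0852,.1015],vel=.03,force_limit=8)
s=manip.sense();print(hit,s["width"],s["tool_pos"],s["wrist_force"],s["torque"],s["time_s"])
look("ins")
im,_=manip.get_image("scene");cv2.imwrite("pics/ins_s.png",cv2.resize(im[140:260,200:340],None,fx=5,fy=5)[:,:,::-1][:600])
```

```text
True 0.011686476295783682 [ 0.48813029 -0.08511301  0.10287475] [-1.1552744   0.01128837  4.66946976] [-0.01394417  0.0994661   0.01502127] 10.825
```

View pics/ins.png

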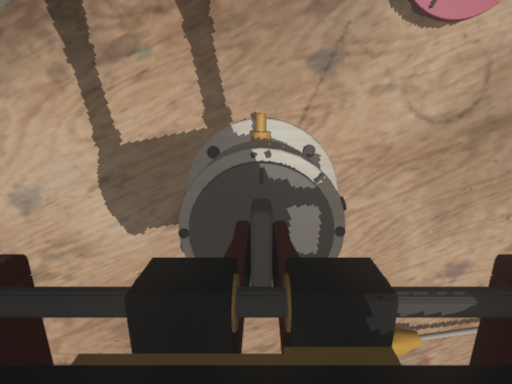

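View pics/ins_s.png

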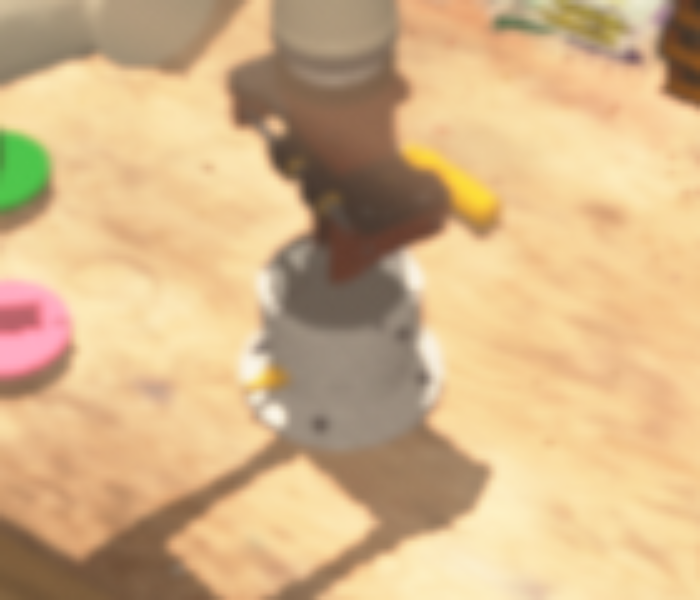

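Run:
```python
from h import *
manip.sleep(.2)
p=np.array([.4883,-.0851,.1020])
for k in range(1,10):
    manip.move_straight(p,vel=.03,attitude=ori(np.radians(65.7-5.05*k)))
    s=manip.sense();print(k,round(s["time_s"],2),s["tool_pos"].round(4),s["wrist_force"].round(1),s["torque"].round(3),round(s["width"],4))
    if np.abs(s["wrist_force"]).max()>40: break
Rt=R.from_rotvec(s["ee_rot"]).as_matrix();print(np.degrees(np.arctan2(Rt[1,0],Rt[0,0])))
look("tw")
```

```text
1 11.38 [ 0.4888 -0.0853  0.1029] [-0.9 -0.2  5.4] [-0.073  0.135 -0.097] 0.0115
2 11.62 [ 0.4889 -0.0853  0.1029] [ 0.3 -0.8  5.5] [-0.032  0.071 -0.086] 0.0119
3 11.88 [ 0.4889 -0.0852  0.1029] [0.5 0.6 5.4] [ 0.011  0.072 -0.075] 0.0118
4 12.12 [ 0.4889 -0.0851  0.1029] [0.5 0.2 5.6] [ 0.068  0.045 -0.089] 0.0118
5 12.38 [ 0.489  -0.085   0.1029] [1.5 0.7 5.3] [-0.018 -0.015 -0.09 ] 0.0117
6 12.62 [ 0.4891 -0.0849  0.1029] [0.6 0.3 4.7] [ 0.086 -0.02  -0.053] 0.0116
7 12.88 [ 0.4891 -0.0849  0.1029] [0.6 1.7 5.8] [ 0.071 -0.061  0.007] 0.0118
8 13.12 [ 0.4891 -0.0849  0.1029] [1.2 0.6 5.4] [ 0.133 -0.158 -0.049] 0.0122
9 13.38 [ 0.4892 -0.0849  0.1029] [1.6 2.3 5.3] [ 0.099 -0.126 -0.024] 0.012
20.468925977682122
```

View pics/tw.png

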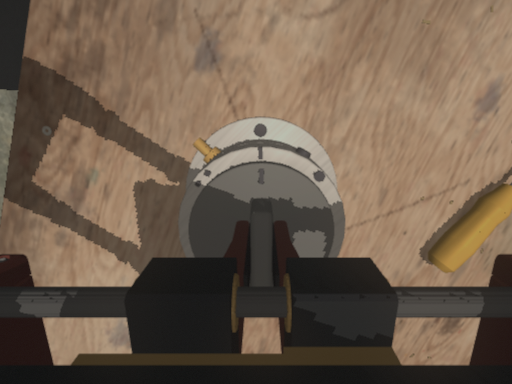

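The lid's index mark (262,175) now points at the bar mark (261,153), and the flange lies evenly inside the collar. I'll check that it stays still, then hand in.

Run:
```python
from held import *
manip.sleep(.6)
s=manip.sense();print(s["time_s"],s["tool_pos"],s["width"],s["wrist_force"].round(1),np.abs(s["joint_vel"]).max())
look("fin");held("fin")
manip.close_job()
```

```text
14.025 [ 0.489212   -0.08483915  0.10294314] 0.011487089031609667 [ 1.3 -0.2  5.7] 0.0016105641003485442
flange z tool 0.0058871223345743455
slope [ 0.003973   -0.06760785  0.00658006]
axis in tool [ 0.00095116 -0.01065974] 0.011972606322217166 362
wing dir in tool deg from y -0.9544078666163213 [ 0.00014238 -0.01262231] 1309
the job is handed in; nothing more can be done
```

I put the grey lid on the bleed pot, seated it in the notches and twisted it about 45° clockwise to the bleed position. I handed the job in at about 14 s, still gripping the lid at a 40 N setting; no verdict is given.

- **Seating:** the fingertips stopped at 0.1029 m, and 0.103 m was expected for a seated lid. The wrist picture taken before the twist showed the flange flat on the rim, with the lid's index mark at the notch dots.
- **Bleed position:** the tool yaw went from 65.7° to 20.5°. In the picture after the twist, the lid's index mark lines up with the bar mark on the rim, and the fingertip height had not changed.
- **At hand-in:** the arm was still, the fingers were closed on the wing at 11.5 mm, and they pressed the lid down with about 5.7 N.
- **Checks that gave no confirmation:**
  - The last computed fit of the lid's axis was about 11 mm off and the flange slope about 0.07. The fit had a mean residual of 12 mm, probably because it also picked up the pot rim, so I relied on the picture and the height.
  - The wrist moment was too noisy to show the spring load.
  - The bleed ring cannot be read directly.

I did not touch the tape measure, fastener box, screwdriver, pipe cap, or the green and pink lids.

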